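Stand the whiteboard markers in the library's desk tidy

ROBOT

A 6-joint arm with a two-finger parallel gripper is mounted at the origin on the work surface. World frame = base frame: x ahead of the robot, y to its left, z up, the work surface at z = 0. Lengths are in m, angles in degrees, forces in N, time in s.
With the tool pointing down it reaches from about 0.35 to 0.85 m from the base axis. Payload 8.1 kg.
Tool frame: the origin (TCP) lies at the very end of the fingers, on their centre line; the grasp point (between the pads) lies 19 mm behind it; z points along the fingers, y is the direction in which the jaws open and shut (so a half turn about z gives the same grasp; the last joint's range is limited). The gripper opens to 93 mm and grips with 3 to 60 N. Pads are 15 mm wide; open, the fingers measure 128 mm over their backs; the gripper's body (75 mm by 188 mm) begins 65 mm behind the grasp point.
Start: joints at [-75.653, 7.471, 85.268, -0, 87.261, -4.893], TCP at [0.198, -0.566, 0.219] pointing down, gripper open.
Joint ranges: [-169.43, 169.43], [-51.17, 129.36], [1.28, 143.12], [-76.62, 256.62], [0, 156.53], [-152.29, 152.29]. Speed limits (degrees/s): [136.94, 136.94, 159.86, 180, 180, 180].

INTERFACE

Orientations are given as [roll, pitch, yaw] about the fixed x, y, z axes, in that order (R = Rz(yaw) Ry(pitch) Rx(roll)).
In Python, from workcell import arm, cams, hand_in, spot_in, trace gives the robot as it stands. The module is installed in compiled form; this text tells all that it offers.
- The arm moves only by the shell command python3 -m jog 'ROWS' [FORCE]. ROWS is JSON, a list of rows, each a list of 7 numbers: the shift along the tool's x, y, z each as a share of 200 mm, from -1 to 1, then the turn, a rotation vector about the tool's x, y, z each as a share of 60 degrees, from -1 to 1, then the finger opening in mm, from 0 to 93. In form: [[dx, dy, dz, ax, ay, az, claw], ...]. A call has 1 to 12 rows; each row shifts and turns the commanded pose from where the row before left it, along the tool's axes as they then stand; what a row does not reach is not made up. A row lasts 1/10 s, in which the tool goes at most 50 mm and 8.59 degrees, less where a joint would pass 70% of its speed; a pose out of reach is approached as far as the arm can. A call with a number of a shift or a turn outside -1 to 1 is refused whole. A call with a gripper value outside its range is refused whole. The fingers move at their own pace and stop on an object; FORCE is the grip in N (left out, the last holds). Time passes only in rows, so rows that do not move let the fingers close. It gives the time, the measured TCP pose, the force and the opening at its end, in the units of the state.
- arm.state(): the state, without advancing time (a new reading comes with each control period).
- cams.read_camera(name): name is "scene" or "side" or "wrist"; returns (picture, depth): 384x512x3 uint8, red, green, blue; 384x512 float32, m along the optical axis (not along the pixel's ray), 0 where there is no reading.
- cams.get_calibration(name): a dict with "K" (3x3 intrinsics, pixels), "world_to_cam" (4x4, takes a point from world to camera coordinates). Camera axes: x right, y up, looking along -z (the intrinsics and any distortion apply to the point x, -y, -z); pixel columns grow to the right and rows downward; lengths in m; the calibration is good to about 2 mm. A picture is of the moment at which its call begins: read the wrist's pose just before it. get_calibration takes no time and is no camera call; for the wrist camera it gives the pose at the moment of the call.
- hand_in(): hands the job in, once; it reports no verdict.
Trained networks look in the newest picture that a camera, given by its name, has taken for a name from the list of things; names that differ only in an ending like _2 or _b are one class to them, and where a whole thing is asked for, a point or a joint stands for the part that bears it (a point fixed in the world has none). Each returns a list of dicts, best first, with "confidence" (0 to 1); they miss things now and then, are a little off and sometimes report something else, mostly with a low value. They report only what shows in the picture. A call takes as long as a camera call. They do not tell look-alikes from the thing itself.
- spot_in(name, camera): "at" ([row, column] as shares, 0 to 1, of the picture: columns of its width, rows of its height, amid what is visible of it).
- trace(name, camera): "pixels" (384x512 bool, what is visible of it) and "at" ([row, column] as shares, 0 to 1, of the picture: columns of its width, rows of its height, amid what is visible of it).
The state is a dict: "time": time; "qpos": joint angles; "joint_vel": joint speeds; "effort": joint torques, N m; "position": TCP position; "tool_rot": TCP orientation; "contact_force": force on the tool from outside, world axes, zero at the start; "wrist_torque": the same for the moment, N m; "finger_gap": finger opening in m.
Only numpy, scipy, OpenCV 4.12 (cv2) and the standard library are available. Lean on these libraries where they do the work, as an engineer would, in place of code of your own. Each camera call takes 0.05 s, during which the arm holds its last target. There are 200 camera calls.

TASK

The three whiteboard markers have been left lying on the library's desk, one of them half under the low shelf. Put each of them cap down, so that it does not dry out, into an empty pot of the desk tidy, one to a pot and right down on the pot's floor. Leave the eraser, the glue stick, the tape dispenser and the mug where they are.

Things in the scene. Friction and masses are not known exactly. Their poses are not given: they have to be found in the camera images.
- marker0: Whiteboard marker, 138 mm long, 24 g: round light grey barrel 19 mm thick, long black cap at the +x end, short black end plug at the other. Origin on its axis at mid-length, 10 mm above the desk when lying; x runs towards the cap. Lies half under the low shelf, cap first, with 65 to 85 mm of its tail end out in front of the shelf's edge, pointing towards the robot.
- marker1: Whiteboard marker, 138 mm long, 24 g: round light grey barrel 19 mm thick, long black cap at the +x end, short black end plug at the other. Origin on its axis at mid-length, 10 mm above the desk when lying; x runs towards the cap. Lies on the open desk, its cap pointing towards the robot, within about 40 degrees of -x.
- marker2: Whiteboard marker, 138 mm long, 24 g: round light grey barrel 19 mm thick, long black cap at the +x end, short black end plug at the other. Origin on its axis at mid-length, 10 mm above the desk when lying; x runs towards the cap. Lies on the open desk, its cap pointing towards the robot, within about 40 degrees of -x.
- marker0_cap (a point): Centre of the cap end of marker0, 69 mm from its origin along its x. The cap is 47 mm long: a hexagonal collar 20 mm across flats, then round, tapering from 20 mm to 13 mm at its end; the end plug is the same hexagon, 8 mm long. The bare barrel runs from 61 mm behind the origin to 22 mm ahead of it. The hexagons keep the marker from rolling.
- marker1_cap (a point): Centre of the cap end of marker1, 69 mm from its origin along its x. The cap is 47 mm long: a hexagonal collar 20 mm across flats, then round, tapering from 20 mm to 13 mm at its end; the end plug is the same hexagon, 8 mm long. The bare barrel runs from 61 mm behind the origin to 22 mm ahead of it. The hexagons keep the marker from rolling.
- marker2_cap (a point): Centre of the cap end of marker2, 69 mm from its origin along its x. The cap is 47 mm long: a hexagonal collar 20 mm across flats, then round, tapering from 20 mm to 13 mm at its end; the end plug is the same hexagon, 8 mm long. The bare barrel runs from 61 mm behind the origin to 22 mm ahead of it. The hexagons keep the marker from rolling.
- tidy: Desk tidy, fixed: a low dark steel tray 156 x 42 mm, 24 mm high, with four square metal pots in a row along its x, 36 mm apart. It stands on the left or the right of the desk. Origin at the middle of its underside; its x (along the row) points away from the robot within about 20 degrees of +x.
- pot0_floor (a point): Middle of the inner floor of empty pot 0, 5.5 mm above the desk. The pot is square, 34 mm outside and 29 mm inside, its walls parallel to the tidy's x and y, its rim 88 mm above the desk; a marker standing in it reaches 143.5 mm above the desk. Which place in the row it has varies.
- pot1_floor (a point): Middle of the inner floor of empty pot 1, 5.5 mm above the desk. The pot is square, 34 mm outside and 29 mm inside, its walls parallel to the tidy's x and y, its rim 88 mm above the desk; a marker standing in it reaches 143.5 mm above the desk. Which place in the row it has varies.
- pot2_floor (a point): Middle of the inner floor of empty pot 2, 5.5 mm above the desk. The pot is square, 34 mm outside and 29 mm inside, its walls parallel to the tidy's x and y, its rim 88 mm above the desk; a marker standing in it reaches 143.5 mm above the desk. Which place in the row it has varies.
- glue: Glue stick, 26 mm in diameter, 112 mm long, standing in the fourth pot and so reaching 118 mm above the desk; leave it there. Origin at the middle of its lower end, z up.
- shelf: Low desk shelf, fixed: a wooden board 360 mm wide (y), 240 mm deep (x), 10 mm thick, underside 60 mm above the desk, on 12 mm side panels at its two ends, open in front. Books lie on it, up to 96 mm above the desk, from 50 mm behind the front edge. Origin at the middle of the front edge, at desk level; x points in under the shelf, away from the robot.
- eraser: Whiteboard eraser, 100 x 45 mm, 24 mm high, loose; origin at the middle of its underside, x along its length.
- dispenser: Heavy black tape dispenser, 150 mm (x) x 65 mm, 85 mm high, loose, on the other side of the desk from the tidy; origin at the middle of its underside.
- mug: White mug, 80 mm in diameter, 92 mm high, handle at its +y, loose, at the far right; origin at the middle of its underside.
Things that resemble listed ones, but are neither listed nor needed, are in the scene too. Leave any orange look-alike of the marker0 alone.

How it is judged:
By the outcome, as a careful person would: the job done as asked, in the order asked, and still so for the second after the job is handed in, with the robot touching nothing.
It also fails if it takes over 72 s, if anything falls off the work surface, if the arm or the gripper's body presses on something with over 40 N, if the wrist force passes 120 N, or if a joint passes its speed limit or range.

## Working session

There is one attempt and no reset: what is moved stays moved. The work goes in short steps, Python scripts to look and compute and a shell command to move; the robot and the scene stay as the last step left them, time stands still between calls to the robot, and variables do not carry over. Pictures are saved under pics/ and viewed, about 8 in all and at most 12, crops included, and the job is handed in when it is done.

```bash
mkdir -p pics
cat > h.py <<'E'
import numpy as np, cv2, json
from scipy.spatial.transform import Rotation as R
from workcell import arm, cams, hand_in, spot_in, trace
def save(n,cam,crop=None,scale=1):
    p,d=cams.read_camera(cam); im=cv2.cvtColor(p,cv2.COLOR_RGB2BGR)
    if crop: r0,r1,c0,c1=crop; im=im[r0:r1,c0:c1]
    if scale!=1: im=cv2.resize(im,None,fx=scale,fy=scale,interpolation=cv2.INTER_CUBIC)
    cv2.imwrite(f'pics/{n}.png',im); return p,d
def cloud(d,cam,cal=None):
    c=cal or cams.get_calibration(cam); K=np.array(c['K']);T=np.linalg.inv(np.array(c['world_to_cam']))
    v,u=np.mgrid[0:d.shape[0],0:d.shape[1]]
    x=(u-K[0,2])/K[0,0]*d; y=(v-K[1,2])/K[1,1]*d
    P=np.stack([x,-y,-d,np.ones_like(d)],-1)@T.T
    P=P[...,:3]; P[d<=0]=np.nan; return P
def proj(p,cam):
    c=cams.get_calibration(cam); K=np.array(c['K']); q=np.array(c['world_to_cam'])@np.r_[p,1]
    return K[0,2]+K[0,0]*q[0]/-q[2], K[1,2]-K[1,1]*q[1]/-q[2]
E
python3 - <<'E'
from h import *
ims=[]
for c in ['scene','side']:
    p,d=save(c,c); cal=cams.get_calibration(c); print(c,cal)
    ims.append(cv2.imread(f'pics/{c}.png'))
    for n in ['marker0','tidy','glue','shelf','eraser','dispenser','mug']:
        for r in trace(n,c):
            P=cloud(d,c)[r['pixels']]; print(n,round(r['confidence'],2),(np.array(r['at'])*[384,512]).round(),r['pixels'].sum(),np.nanmedian(P,0).round(3))
E
```

```text
scene {'K': array([[374.08690646,   0.        , 256.80490334],
       [  0.        , 374.08690646, 189.65018608],
       [  0.        ,   0.        ,   1.        ]]), 'world_to_cam': array([[ 0.7323384 ,  0.68088512, -0.00871355, -0.42644538],
       [-0.54722334,  0.59609516,  0.58755185,  0.31290618],
       [ 0.40524942, -0.42551852,  0.8091396 , -1.33877464],
       [ 0.        ,  0.        ,  0.        ,  1.        ]])}
marker0 0.81 [174. 234.] 293 [ 0.494 -0.002  0.017]
marker0 0.78 [144. 259.] 155 [0.473 0.124 0.019]
marker0 0.71 [170. 301.] 308 [0.634 0.141 0.017]
marker0 0.47 [231. 133.] 216 [ 0.459 -0.351  0.071]
marker0 0.46 [212. 284.] 141 [ 0.688 -0.008  0.018]
tidy 0.76 [265. 155.] 184 [ 0.565 -0.363  0.021]
glue 0.45 [244. 143.] 140 [ 0.553 -0.348  0.115]
shelf 0.63 [251. 327.] 14073 [ 0.868 -0.066  0.089]
shelf 0.34 [214. 283.] 126 [ 0.689 -0.008  0.019]
eraser 0.56 [197. 198.] 566 [ 0.491 -0.146  0.024]
dispenser 0.94 [111. 320.] 958 [0.548 0.352 0.036]
dispenser 0.46 [174. 232.] 303 [ 0.489 -0.002  0.017]
mug 0.9 [297. 181.] 1498 [ 0.675 -0.366  0.051]
side {'K': ar
[... 267 characters left out ...]
74214232, -0.08088899],
       [-0.13475088, -0.72981393,  0.67023416, -1.13492904],
       [ 0.        ,  0.        ,  0.        ,  1.        ]])}
marker0 0.83 [150. 259.] 326 [0.627 0.141 0.015]
marker0 0.68 [192. 210.] 405 [ 0.48  -0.004  0.016]
marker0 0.53 [181. 296.] 241 [ 0.704 -0.     0.017]
marker0 0.53 [162. 200.] 325 [0.466 0.128 0.016]
tidy 0.7 [319. 234.] 706 [ 0.489 -0.366  0.015]
glue 0.84 [276. 258.] 285 [ 0.543 -0.352  0.11 ]
shelf 0.72 [182. 363.] 11534 [ 0.841 -0.102  0.071]
shelf 0.59 [293. 243.] 609 [ 0.508 -0.361  0.065]
eraser 0.75 [234. 217.] 847 [ 0.483 -0.152  0.023]
dispenser 0.61 [108. 216.] 1195 [0.534 0.351 0.03 ]
mug 0.58 [291. 334.] 2367 [ 0.689 -0.376  0.055]
```

View pics/scene.png

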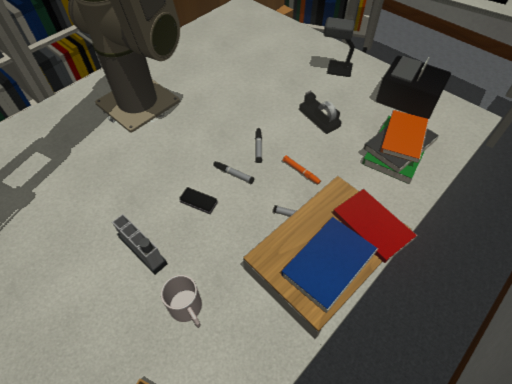

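View pics/side.png

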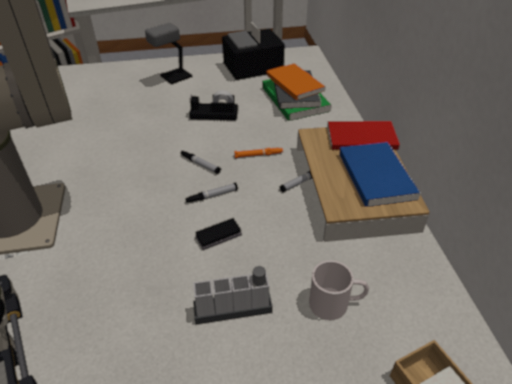

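Scene picture: grey markers at (r174,c234), (r144,c259), and a tail at the shelf (r212,c284); the orange look-alike is at (r170,c301). The tidy is at the right, about (r245,c140), with the glue in its far pot (side r276,c258).

Run:
```python
from h import *
s=arm.state(); print({k:np.round(v,4).tolist() for k,v in s.items()})
c=cams.get_calibration('wrist'); print(c['K'])
T=np.eye(4);T[:3,:3]=R.from_euler('xyz',s['tool_rot'],degrees=True).as_matrix();T[:3,3]=s['position']
print('tool<-cam\n',(np.linalg.inv(T)@np.linalg.inv(c['world_to_cam'])).round(4))
print('tool R\n',T.round(3))
for cam in ['scene','side']:
    p,d=cams.read_camera(cam); P=cloud(d,cam)
    for r in trace('marker0',cam):
        m=r['pixels']; Q=P[m]; g=p[m].mean(0).round()
        Q=Q[~np.isnan(Q[:,0])]; Q=Q[(Q[:,2]<.03)&(Q[:,2]>.003)]
        if len(Q)<30: continue
        mu=np.median(Q[:,:2],0); w,v=np.linalg.eigh(np.cov(Q[:,:2].T)); t=(Q[:,:2]-mu)@v[:,1]
        print(cam,g,mu.round(3),'yaw',np.degrees(np.arctan2(v[1,1],v[0,1])).round(1),'ends',(mu+v[:,1]*t.min()).round(3),(mu+v[:,1]*t.max()).round(3))
    # tidy: points z>.08 near
    f=(P[...,1]<-.3)&(P[...,1]>-.43)&(P[...,0]>.38)&(P[...,0]<.61)
    for lo,hi in [(.08,.095),(.1,.125)]:
        Q=P[f&(P[...,2]>lo)&(P[...,2]<hi)][:,:2]
        if len(Q)>5:
            print(cam,lo,len(Q),'rect',cv2.minAreaRect((Q*1000).astype(np.float32)))
```

```text
{'time': 0.8, 'qpos': [-75.6525, 7.4703, 85.2655, -0.0003, 87.2615, -4.8923], 'joint_vel': [0.0725, -0.0651, -0.0527, -0.0105, -0.0771, -0.0024], 'effort': [0.001, -55.9704, -49.203, 0.0769, 0.0224, -0.0], 'position': [0.1977, -0.5665, 0.2187], 'tool_rot': [179.9974, 0.0005, 19.2398], 'contact_force': [0.6729, -0.4468, 0.2356], 'wrist_torque': [-0.0392, 0.0189, -0.0386], 'finger_gap': 0.0934}
[[276.55695596   0.         248.39567902]
 [  0.         276.55695596 189.47410504]
 [  0.           0.           1.        ]]
tool<-cam
 [[-4.000e-04  9.684e-01  2.492e-01  6.700e-02]
 [ 1.000e+00  2.000e-04  8.000e-04  3.000e-04]
 [ 7.000e-04  2.492e-01 -9.684e-01 -1.653e-01]
 [ 0.000e+00  0.000e+00  0.000e+00  1.000e+00]]
tool R
 [[ 0.944  0.33   0.     0.198]
 [ 0.33  -0.944 -0.    -0.567]
 [-0.     0.    -1.     0.219]
 [ 0.     0.     0.     1.   ]]
scene [88. 88. 84.] [0.471 0.126] yaw 133.9 ends [0.511 0.084] [0.416 0.182]
scene [157.  76.  31.] [0.633 0.141] yaw 178.8 ends [0.699 0.139] [0.563 0.142]
scene [86. 87. 83.] [ 0.489 -0.003] yaw -166.4 ends [0.551 0.012] [ 0.418 -0.02 ]
scene 0.08 367 rect ((490.4590148925781, -346.3579406738281), (34.26543426513672, 144.30630493164062), 89.58091735839844)
scene 0.1 126 rect ((546.7086181640625, -346.73699951171875), (24.064552307128906, 25.01959991455078), 42.6694450378418)
side [81. 79. 79.] [ 0.476 -0.006] yaw -167.8 ends [0.547 0.009] [ 0.415 -0.019]
side [78. 76. 76.] [0.465 0.125] yaw 133.6 ends [0.508 0.08 ] [0.416 0.176]
side [138.  80.  40.] [0.626 0.14 ] yaw 178.6 ends [0.696 0.139] [0.56  0.142]
side [89. 87. 87.] [0.703 0.   ] yaw -154.5 ends [0.749 0.022] [ 0.661 -0.02 ]
side 0.08 637 rect ((490.566650390625, -346.1319885253906), (36.64594268798828, 142.04052734375), 89.6671142578125)
side 0.1 188 rect ((543.6307373046875, -346.70159912109375), (25.4820613861084, 24.663789749145508), 80.2956314086914)
```

```bash
python3 -m jog '[[0.179,-0.164,0,0,0,0,60],[0.179,-0.164,0,0,0,0,60],[0.179,-0.164,0,0,0,0,60],[0.179,-0.164,0,0,0,0,60],[0.179,-0.164,0,0,0,0,60],[0.179,-0.164,0,0,0,0,60],[0.179,-0.164,0,0,0,0,60]]' 30
python3 -c "
from h import *;s=arm.state();open('log','a').write(json.dumps({k:np.array(v).tolist() for k,v in s.items()})+'\n')"
python3 -m jog '[[0.179,-0.164,0,0,0,0,60],[0.179,-0.164,0,0,0,0,60],[0.179,-0.164,0,0,0,0,60],[0.179,-0.164,0,0,0,0,60],[0.179,-0.164,0,0,0,0,60],[0.179,-0.164,0,0,0,0,60],[0.179,-0.164,0,0,0,0,60],[0,0,0,0,0,0,60],[0,0,0,0,0,0,60]]'
python3 - <<'E'
from h import *
s=arm.state();open('log','a').write(json.dumps({k:np.array(v).tolist() for k,v in s.items()})+'\n')
cal=cams.get_calibration('wrist'); p,d=save('w1','wrist'); P=cloud(d,'wrist',cal)
for r in trace('marker0','wrist'):
    m=r['pixels']; Q=P[m]; ok=~np.isnan(Q[:,0])&(Q[:,2]<.03)&(Q[:,2]>.006); c=p[m][ok].mean(1); Q=Q[ok]
    if len(Q)<30: continue
    rc=cv2.minAreaRect((Q[:,:2]*1000).astype(np.float32)); mu=Q[:,:2].mean(0); w,v=np.linalg.eigh(np.cov(Q[:,:2].T));v=v[:,1]*np.sign(v[0,1]); t=(Q[:,:2]-mu)@v
    print(round(r['confidence'],2),(np.array(r['at'])*[384,512]).round(),p[m].mean(0).round(),'rect',np.round(rc[0],1),np.round(rc[1],1),'yaw',np.degrees(np.arctan2(v[1],v[0])).round(1),'ends',(mu+v*t.min()).round(3),(mu+v*t.max()).round(3),'bright near/far',c[t<t.min()+.035].mean().round(),c[t>t.max()-.045].mean().round(),'ztop',np.percentile(Q[:,2],95).round(4))
for n in ['shelf']:
    for r in trace(n,'wrist')[:1]:
        Q=P[r['pixels']]; Q=Q[(Q[:,2]>.06)&(Q[:,2]<.08)]; print(n, cv2.minAreaRect((Q[:,:2]*1000).astype(np.float32)))
E
```

```text
time: 1.7
position: [0.3592, -0.2654, 0.2189]
tool_rot: [180.0, -0.0, 19.2]
contact_force: [-0.3, -0.2, 0.5]
finger_gap: 0.06
time: 2.6
position: [0.5196, 0.0332, 0.2183]
tool_rot: [180.0, 0.1, 19.4]
contact_force: [-1.4, -0.2, -0.7]
finger_gap: 0.0601
0.89 [ 37. 317.] [86. 87. 87.] rect [699.3   3. ] [87.4 20.8] yaw 25.9 ends [ 0.659 -0.014] [0.738 0.024] bright near/far 82.0 87.0 ztop 0.0193
0.88 [181. 170.] [81. 81. 81.] rect [462.3 134.5] [ 20.4 136.8] yaw -47.1 ends [0.416 0.185] [0.509 0.085] bright near/far 35.0 90.0 ztop 0.0198
0.64 [198. 262.] [71. 71. 71.] rect [ 4.812e+02 -1.000e-01] [137.9  22.3] yaw 13.2 ends [ 0.414 -0.015] [0.548 0.016] bright near/far 28.0 89.0 ztop 0.0197
0.57 [ 54. 190.] [133.  75.  41.] rect [628.6 145.8] [ 22.3 137. ] yaw -1.3 ends [0.56  0.146] [0.697 0.143] bright near/far 84.0 80.0 ztop 0.0196
shelf ((753.3497314453125, -109.0743408203125), (179.67550659179688, 54.61032485961914), 86.93869018554688)
```

View pics/w1.png

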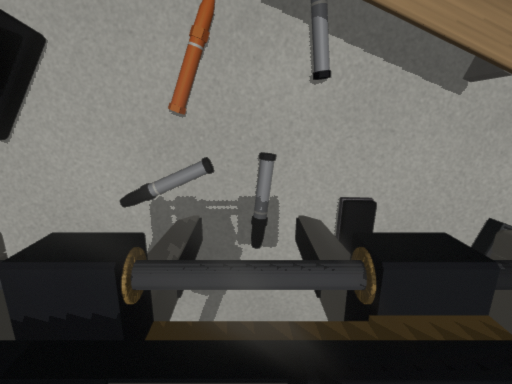

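The wrist picture shows marker1 with its cap at (r235,c258) and plug at (r157,c267), marker2 with its cap at (r198,c130), and marker0's tail plug at (r73,c322). The orange look-alike is at (r60,c190). Both caps point at the robot, as described.

```bash
cat > lg.py <<'E'
from h import *
s=arm.state();open('log','a').write(json.dumps({k:np.array(v).tolist() for k,v in s.items()})+'\n')
E
python3 -m jog '[[-0.014,0.039,0.233,0,0,0,60],[-0.014,0.039,0.233,0,0,0,60],[-0.014,0.039,0.233,0,0,0.103,60],[0,0,0,0,0,0,60]]' | head -3; python3 lg.py
python3 -m jog '[[0,0,0,0,-0.125,0,60],[0,0,0,0,-0.125,0,60],[0,0,0,0,0,0,60]]' | head -3; python3 lg.py
python3 -m jog '[[0,0,0,0,-0.125,0,60],[0,0,0,0,-0.125,0,60],[0,0,0,0,0,0,60]]'; python3 lg.py
cat > kin.py <<'E'
from h import *
from scipy.optimize import least_squares
rx=lambda a:R.from_euler('x',a,degrees=True).as_matrix()
ry=lambda a:R.from_euler('y',a,degrees=True).as_matrix()
rz=lambda a:R.from_euler('z',a,degrees=True).as_matrix()
def fk(q,p):
    a1,z0,L1,a3,L2,T=p
    M=rz(q[0]); x=M@[a1,0,z0]; M=M@ry(q[1]); x=x+M@[0,0,L1]; M=M@ry(q[2]); x=x+M@[a3,0,L2]
    M=M@rz(SG[0]*q[3])@ry(q[4])@rz(SG[1]*q[5]+OFF); x=x+M@[0,0,T]
    return x,M
SG=[1,1];OFF=-90   # tool down: yaw=J1-J6+90
D=[json.loads(l) for l in open('log')]
def fit():
    f=lambda p:np.concatenate([fk(d['qpos'],p)[0]-d['position'] for d in D])
    r=least_squares(f,[0,.2,.45,0,.5,.35]); return r.x,np.abs(r.fun).max()
if __name__=='__main__':
    for SG in ([1,1],[-1,1],[1,-1],[-1,-1]):
      for OFF in (-90,90):
        p,e=fit(); re=[np.degrees((R.from_matrix(fk(d['qpos'],p)[1]).inv()*R.from_euler('xyz',d['tool_rot'],degrees=True)).magnitude()).round(2) for d in D]
        print(SG,OFF,p.round(4),e.round(5),re)
    print([np.round(d['qpos'],1).tolist() for d in D])
E
python3 kin.py
```

```text
time: 3.15
position: [0.5134, 0.0057, 0.0722]
tool_rot: [-179.8, 0.7, 12.8]
time: 3.45
position: [0.5201, 0.0071, 0.0778]
tool_rot: [-179.9, 15.4, 13.2]
time: 3.75
position: [0.5185, 0.0074, 0.0755]
tool_rot: [-179.8, 30.5, 13.2]
contact_force: [0.5, 0.2, -2.4]
finger_gap: 0.0601
[1, 1] -90 [-0.0024  0.1109  0.1245 -0.0923  0.5024  0.0872] 0.05235 [np.float64(180.0), np.float64(180.0), np.float64(180.0), np.float64(180.0), np.float64(180.0)]
[1, 1] 90 [-0.0024  0.1109  0.1245 -0.0923  0.5024  0.0872] 0.05235 [np.float64(0.0), np.float64(0.0), np.float64(0.0), np.float64(0.0), np.float64(0.0)]
[-1, 1] -90 [-0.001   0.2314  0.2667 -0.0028  0.532   0.256 ] 0.05059 [np.float64(180.0), np.float64(180.0), np.float64(179.98), np.float64(179.59), np.float64(177.27)]
[-1, 1] 90 [-0.001   0.2314  0.2667 -0.0028  0.532   0.256 ] 0.05059 [np.float64(0.01), np.float64(0.04), np.float64(0.05), np.float64(7.81), np.float64(13.33)]
[1, -1] -90 [-0.0024  0.1109  0.1245 -0.0923  0.5024  0.0872] 0.05235 [np.float64(124.52), np.float64(42.74), np.float64(35.67), np.float64(28.96), np.float64(25.83)]
[1, -1] 90 [-0.0024  0.1109  0.1245 -0.0923  0.5024  0.0872] 0.05235 [np.float64(55.48), np.float64(137.26), np.float64(144.33), np.float64(151.04), np.float64(154.17)]
[-1, -1] -90 [-0.001   0.2314  0.2667 -0.0028  0.532   0.256 ] 0.05059 [np.float64(124.52), np.float64(42.74), np.float64(35.68), np.float64(30.37), np.float64(26.48)]
[-1, -1] 90 [-0.001   0.2314  0.2667 -0.0028  0.532   0.256 ] 0.05059 [np.float64(55.48), np.float64(137.26), np.float64(144.32), np.float64(150.7), np.float64(157.06)]
[[-43.0, -17.1, 108.4, 0.0, 88.6, 27.7], [-2.0, -4.8, 97.8, -0.0, 87.1, 68.6], [-5.1, 1.8, 107.1, -0.0, 71.8, 72.2], [-2.0, 17.2, 90.8, -3.9, 87.0, 75.5], [-0.1, 32.4, 75.6, -6.7, 101.8, 77.1]]
```

```bash
python3 - <<'E'
s=open('kin.py').read()
s=s.replace("a1,z0,L1,a3,L2,T=p","a1,z0,L1,a3,L2,T,b,w=p").replace("M@[a1,0,z0]","M@[a1,b,z0]").replace("@ry(q[4])@rz(","@ry(q[4]); x=x+M@[w,0,T]; M=M@rz(").replace("OFF); x=x+M@[0,0,T]","OFF)").replace(",.35])",",.35,.05,0])").replace("OFF=-90","OFF=90").replace("for SG in ([1,1],[-1,1],[1,-1],[-1,-1]):\n      for OFF in (-90,90):","for SG in ([1,1],):\n      for OFF in (90,):")
s=s.replace("D=[json","""LO=np.array([-169.43,-51.17,1.28,-76.62,0,-152.29]);HI=np.array([169.43,129.36,143.12,256.62,156.53,152.29])
def ik(pos,Rm,p,seeds):
    out=[]
    for s in seeds:
        def f(q):
            x,M=fk(q,p); return np.r_[(x-pos)*10,R.from_matrix(M.T@Rm).as_rotvec()]
        r=least_squares(f,np.clip(s,LO+.01,HI-.01),bounds=(LO,HI),x_scale=50); out.append((np.abs(r.fun).max(),r.x))
    return out
D=[json""")
open('kin.py','w').write(s)
E
python3 kin.py
cat > plan.py <<'E'
from kin import *
p,e=fit()
def Rtool(tilt,head,flip=1): # marker vertical, tool z pointing head, tilt below horizontal, x up
    t,h=np.radians([tilt,head]); z=np.array([np.cos(t)*np.cos(h),np.cos(t)*np.sin(h),-np.sin(t)])
    y=np.cross([0,0,1],z);y/=np.linalg.norm(y)
    y=y*flip; x=np.cross(y,z); return np.stack([x,y,z],1)
for tilt in (20,30,40):
  for X in (.5085,.4365):
   for head in (0,-20,-40):
    for z in (.12,.21):
      M=Rtool(tilt,head); pos=np.array([X,-.346,z])+M[:,2]*.006
      sol=ik(pos,M,p,[[-30,0,110,0,20,90],[-60,-20,120,60,60,60],[-30,0,110,180,20,-90],[-10,-20,120,-60,60,90],[-60,-20,120,120,60,0]])
      good=[q.round(0).astype(int).tolist() for er,q in sol if er<2e-3]; u=[]
      [u.append(g) for g in good if g not in u]
      print(tilt,X,head,z,u)
E
python3 plan.py
```

```text
[1, 1] 90 [-0.      0.3181  0.3691  0.0616  0.5534  0.3775  0.0512  0.    ] 0.0 [np.float64(0.0), np.float64(0.0), np.float64(0.0), np.float64(0.0), np.float64(0.0)]
[[-43.0, -17.1, 108.4, 0.0, 88.6, 27.7], [-2.0, -4.8, 97.8, -0.0, 87.1, 68.6], [-5.1, 1.8, 107.1, -0.0, 71.8, 72.2], [-2.0, 17.2, 90.8, -3.9, 87.0, 75.5], [-0.1, 32.4, 75.6, -6.7, 101.8, 77.1]]
20 0.5085 0 0.12 [[-73, 5, 130, 87, 64, 138]]
20 0.5085 0 0.21 []
20 0.5085 -20 0.12 []
20 0.5085 -20 0.21 []
20 0.5085 -40 0.12 []
20 0.5085 -40 0.21 []
20 0.4365 0 0.12 [[-84, 2, 134, 80, 72, 137]]
20 0.4365 0 0.21 [[-84, -14, 135, 75, 75, 152]]
20 0.4365 -20 0.12 []
20 0.4365 -20 0.21 []
20 0.4365 -40 0.12 []
20 0.4365 -40 0.21 []
30 0.5085 0 0.12 []
30 0.5085 0 0.21 []
30 0.5085 -20 0.12 []
30 0.5085 -20 0.21 []
30 0.5085 -40 0.12 []
30 0.5085 -40 0.21 []
30 0.4365 0 0.12 [[-80, -7, 134, 70, 65, 151]]
30 0.4365 0 0.21 []
30 0.4365 -20 0.12 []
30 0.4365 -20 0.21 []
30 0.4365 -40 0.12 []
30 0.4365 -40 0.21 []
40 0.5085 0 0.12 []
40 0.5085 0 0.21 []
40 0.5085 -20 0.12 []
40 0.5085 -20 0.21 [[-54, -29, 133, 42, 40, -149]]
40 0.5085 -40 0.12 [[-38, -22, 139, -6, 14, -83]]
40 0.5085 -40 0.21 [[-38, -32, 135, -3, 27, -86]]
40 0.4365 0 0.12 []
40 0.4365 0 0.21 []
40 0.4365 -20 0.12 []
40 0.4365 -20 0.21 []
40 0.4365 -40 0.12 []
40 0.4365 -40 0.21 []
```

```bash
python3 - <<'E'
s=open('plan.py').read().split('for tilt in')[0].replace("flip=1","flip=-1")
open('pl.py','w').write(s)
E
python3 - <<'E'
from pl import *
m=2.0
for tilt in (20,25,30,35,40,45,50):
  for head in (20,10,0,-10,-20,-30,-40,-50):
    ok=True; qs=[]
    seed=[[-38,-22,137,-6,14,97],[-73,5,130,87,64,-42],[-38,-22,137,174,14,-83]]
    best=[]
    for s in seed:
      qs=[]
      for X,z in [(.5085,.12),(.5085,.215),(.4365,.12),(.4365,.215)]:
        M=Rtool(tilt,head); pos=np.array([X,-.346,z])+M[:,2]*.005
        er,q=ik(pos,M,p,[s if not qs else qs[-1]])[0]
        if er>2e-3: break
        qs.append(q)
      if len(qs)==4: print(tilt,head,'margin',min(np.min(np.r_[q-LO,HI-q]) for q in qs).round(1),[q.round(0).astype(int).tolist() for q in qs])
E
```

```text
20 20 margin 27.1 [[-75, 20, 112, 72, 80, -41], [-75, 9, 113, 70, 84, -31], [-83, 18, 115, 67, 86, -44], [-83, 6, 116, 66, 90, -34]]
20 20 margin 27.1 [[-75, 20, 112, 72, 80, -41], [-75, 9, 113, 70, 84, -31], [-83, 18, 115, 67, 86, -44], [-83, 6, 116, 66, 90, -34]]
20 20 margin 27.1 [[-75, 20, 112, 72, 80, -41], [-75, 9, 113, 70, 84, -31], [-83, 18, 115, 67, 86, -44], [-83, 6, 116, 66, 90, -34]]
20 10 margin 17.6 [[-75, 13, 121, 79, 73, -42], [-75, 0, 122, 75, 75, -29], [-84, 10, 125, 73, 79, -44], [-84, -4, 126, 71, 83, -31]]
20 10 margin 17.6 [[-75, 13, 121, 79, 73, -42], [-75, 0, 122, 75, 75, -29], [-84, 10, 125, 73, 79, -44], [-84, -4, 126, 71, 83, -31]]
20 10 margin 17.6 [[-75, 13, 121, 79, 73, -42], [-75, 0, 122, 75, 75, -29], [-84, 10, 125, 73, 79, -44], [-84, -4, 126, 71, 83, -31]]
20 0 margin 8.1 [[-73, 5, 130, 87, 64, -42], [-73, -10, 131, 80, 66, -26], [-84, 2, 134, 80, 72, -43], [-84, -15, 135, 75, 75, -27]]
20 0 margin 8.1 [[-73, 5, 130, 87, 64, -42], [-73, -10, 131, 80, 66, -26], [-84, 2, 134, 80, 72, -43], [-84, -15, 135, 75, 75, -27]]
20 0 margin 8.1 [[-73, 5, 130, 87
[... 11082 characters left out ...]
 20, 49, 58]]
50 -30 margin 4.3 [[-45, -19, 130, 19, 31, 62], [-45, -26, 125, 14, 43, 68], [-54, -31, 139, 25, 37, 51], [-54, -38, 133, 20, 49, 58]]
50 -40 margin 3.6 [[-38, -18, 130, -2, 28, 93], [-38, -26, 125, -2, 41, 92], [-46, -32, 140, 8, 33, 79], [-46, -39, 134, 6, 46, 81]]
50 -40 margin 3.6 [[-38, -18, 130, -2, 28, 93], [-38, -26, 125, -2, 41, 92], [-46, -32, 140, 8, 33, 79], [-46, -39, 134, 6, 46, 81]]
50 -50 margin 4.9 [[-32, -16, 128, -22, 31, 123], [-32, -24, 124, -17, 43, 116], [-39, -30, 138, -13, 33, 110], [-39, -37, 132, -10, 46, 105]]
50 -50 margin 4.9 [[-32, -16, 128, -22, 31, 123], [-32, -24, 124, -17, 43, 116], [-39, -30, 138, -13, 33, 110], [-39, -37, 132, -10, 46, 105]]
```

Placing with the tool tilted 30° below horizontal and heading about 0–10° is comfortably reachable. Next I'll descend on marker1.

```bash
cat > to.py <<'E'
from pl import *
from scipy.linalg import logm, expm
def Rpick(tilt,away): # marker lying, tail direction 'away', tips leaning toward the cap
    t,h=np.radians([tilt,away]); a=np.array([np.cos(h),np.sin(h),0])
    z=-np.sin(t)*a-np.cos(t)*np.array([0,0,1]); x=np.cos(t)*a-np.sin(t)*np.array([0,0,1]); return np.stack([x,np.cross(z,x),z],1)
def plan(segs,start=None):
    """segs: list of (pos,Rm); prints constant rows reaching each by screw motion"""
    s=arm.state(); T=np.eye(4)
    T[:3,:3]=R.from_euler('xyz',s['tool_rot'],degrees=True).as_matrix(); T[:3,3]=s['position']; q=np.array(s['qpos'])
    for pos,Rm in segs:
        G=np.eye(4); G[:3,:3]=Rm; G[:3,3]=pos; D=np.linalg.inv(T)@G; L=np.real(logm(D))
        ang=np.degrees(R.from_matrix(D[:3,:3]).magnitude()); N=1
        while True:
            d=expm(L/N); w=np.degrees(R.from_matrix(d[:3,:3]).as_rotvec())
            if np.linalg.norm(d[:3,3])<.045 and np.linalg.norm(w)<8: break
            N+=1
        zs=[];qq=[q]
        for k in range(1,N+1):
            P=T@expm(L*k/N); zs.append(P[:3,3]); er,qn=ik(P[:3,3],P[:3,:3],p,[qq[-1]])[0]
            if er>2e-3: print('  IK fail at',k,er)
            qq.append(qn)
        sp=np.abs(np.diff(qq,axis=0)).max(0)*10
        print('N',N,'row',(d[:3,3]/.2).round(3).tolist(),(w/60).round(3).tolist(),'minz',np.min(zs,0)[2].round(3),'mid',zs[N//2-1 if N>1 else 0].round(3),'speeds',sp.round().astype(int).tolist(),'q',qq[-1].round(0).astype(int).tolist())
        T=G; q=qq[-1]
E
python3 -m jog '[[0.059,0,0.1,0,0,0,60],[0.059,0,0.1,0,0,0,60],[0.059,0,0.1,0,0,0,60],[0,0,0,0,0,0,60],[0,0,0,0,0,0,20],[0,0,0,0,0,0,5],[0,0,0,0,0,0,5],[0,0,0,0,0,0,5],[0,0,0,0,0,0,5],[0,0,0,0,0,0,5]]' 30
python3 - <<'E'
from to import *
c=np.array(arm.state()['position'])
# lift, then to above pot at place 2, head 5 tilt 30
plan([(c+[-.03,0,.12],Rpick(30,13.2)),(np.array([.5085,-.346,.24])+Rtool(30,5)[:,2]*.005,Rtool(30,5))])
E
```

```text
time: 4.75
position: [0.5202, 0.0076, 0.0094]
tool_rot: [180.0, 30.0, 13.1]
contact_force: [0.4, -0.1, 2.5]
finger_gap: 0.018
N 3 row [-0.142, -0.011, -0.149] [-0.0, -0.0, -0.001] minz 0.049 mid [0.51  0.008 0.049] speeds [0, 43, 15, 1, 32, 4] q [0, 25, 80, -7, 105, 77]
N 12 row [-0.007, 0.149, -0.049] [-0.003, 0.125, 0.012] minz 0.139 mid [ 0.529 -0.165  0.19 ] speeds [77, 67, 51, 107, 60, 115] q [-70, -13, 123, 65, 68, -12]
```

```bash
python3 -m jog '[[0,0,0,0,0,0,40],[0,0,0,0,0,0,40],[0.011,0,0.019,0,0,0,40],[0,0,0,0,0,0,40],[0,0,0,0,0,0,40]]' | sed -n 2p
python3 -m jog '[[0,0,0,0,0,0,5],[0,0,0,0,0,0,5],[0,0,0,0,0,0,5],[0,0,0,0,0,0,5]]' 30
python3 - <<'E'
from h import *
save('c1','side',(150,230,170,280),5)
E
```

```text
position: [0.52, 0.0075, 0.0047]
time: 5.65
position: [0.52, 0.0075, 0.0047]
tool_rot: [-180.0, 30.0, 13.1]
contact_force: [-0.3, -0.3, 0.3]
finger_gap: 0.0181
```

View pics/c1.png

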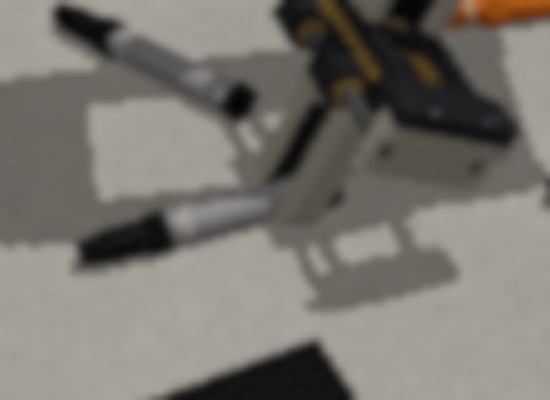

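The side crop shows marker1 held near its tail (crop (r195,c270)), with the cap free at (r245,c110).

```bash
python3 -m jog '[[-0.142,-0.011,-0.149,0,0,0,5],[-0.142,-0.011,-0.149,0,0,0,5],[-0.142,-0.011,-0.149,0,0,0,5]]' 
python3 -m jog '[[-0.007,0.149,-0.049,-0.003,0.125,0.012,5],[-0.007,0.149,-0.049,-0.003,0.125,0.012,5],[-0.007,0.149,-0.049,-0.003,0.125,0.012,5],[-0.007,0.149,-0.049,-0.003,0.125,0.012,5],[-0.007,0.149,-0.049,-0.003,0.125,0.012,5],[-0.007,0.149,-0.049,-0.003,0.125,0.012,5],[-0.007,0.149,-0.049,-0.003,0.125,0.012,5],[-0.007,0.149,-0.049,-0.003,0.125,0.012,5],[-0.007,0.149,-0.049,-0.003,0.125,0.012,5],[-0.007,0.149,-0.049,-0.003,0.125,0.012,5],[-0.007,0.149,-0.049,-0.003,0.125,0.012,5],[-0.007,0.149,-0.049,-0.003,0.125,0.012,5]]' >/dev/null
python3 -m jog '[[0,0,0,0,0,0,5],[0,0,0,0,0,0,5],[0,0,0,0,0,0,5]]'
cat > chk.py <<'E'
from to import *
import sys
X=float(sys.argv[1]); name=sys.argv[2]
cal={c:None for c in('scene','side')}
for cam in ('scene','side'):
    p_,d=cams.read_camera(cam); P=cloud(d,cam)
    s=arm.state(); t=np.array(s['position'])
    # marker points below the fingers: close to the expected vertical axis
    M=R.from_euler('xyz',s['tool_rot'],degrees=True).as_matrix(); G=t-M[:,2]*.006
    f=(np.hypot(P[...,0]-G[0],P[...,1]-G[1])<.03)&(P[...,2]<G[2]-.02)&(P[...,2]>.122)
    for lo in np.arange(.12,.24,.02):
        Q=P[f&(P[...,2]>=lo)&(P[...,2]<lo+.02)]
        if len(Q)>2: print(cam,lo.round(2),len(Q),'mean',Q.mean(0).round(4),'minz',Q[:,2].min().round(4))
print('G',G.round(4),'tool z',M[:,2].round(3),'x',M[:,0].round(3))
im=[save(name+c,c)[0] for c in()]
E
python3 chk.py .5085 a; python3 -c "
from h import *
save('hold1','side',(200,330,170,310),5)"
```

```text
time: 6.0
position: [0.4894, 0.0074, 0.1256]
tool_rot: [-180.0, 30.1, 13.1]
contact_force: [-0.1, 0.4, -0.2]
finger_gap: 0.0185
time: 7.5
position: [0.513, -0.3464, 0.2324]
tool_rot: [-179.8, -60.1, 4.9]
contact_force: [1.0, 0.1, -0.4]
finger_gap: 0.0181
scene 0.12 12 mean [ 0.5138 -0.3472  0.1349] minz 0.1306
scene 0.14 37 mean [ 0.5139 -0.3484  0.1496] minz 0.141
scene 0.16 54 mean [ 0.5137 -0.3483  0.1702] minz 0.1602
scene 0.18 51 mean [ 0.5141 -0.3489  0.1903] minz 0.1802
scene 0.2 40 mean [ 0.514  -0.3487  0.2081] minz 0.2003
side 0.12 26 mean [ 0.5063 -0.3517  0.1334] minz 0.1246
side 0.14 61 mean [ 0.5066 -0.353   0.1496] minz 0.1404
side 0.16 87 mean [ 0.5066 -0.3531  0.1702] minz 0.1609
side 0.18 80 mean [ 0.5066 -0.3531  0.1899] minz 0.1803
side 0.2 60 mean [ 0.5078 -0.3536  0.2075] minz 0.2
G [ 0.5085 -0.3464  0.2362] tool z [ 0.863  0.079 -0.498] x [0.496 0.045 0.867]
```

View pics/hold1.png

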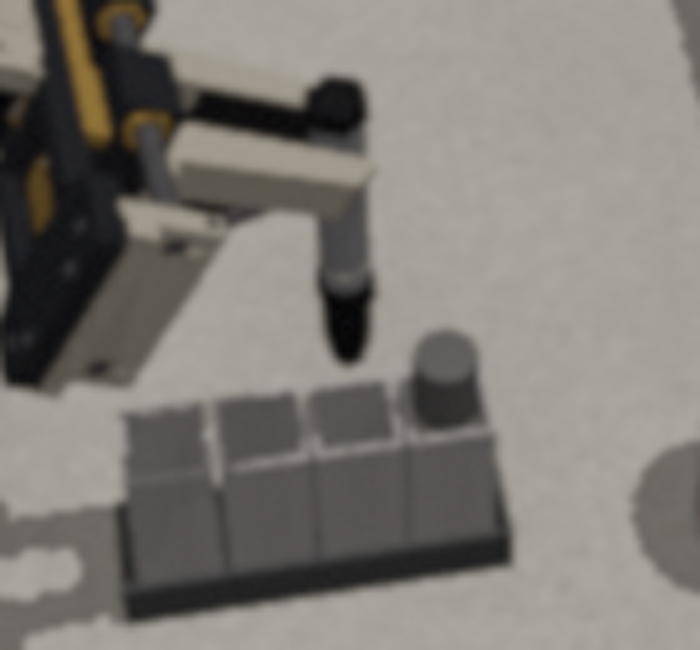

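Marker1 hangs vertically over the third pot (crop (r340,c347) above the pot at (r415,c350)), and the glue is in the fourth. I'll lower it.

```bash
python3 -m jog '[[-0.1,0,0.057,0,0,0,5],[-0.1,0,0.057,0,0,0,5],[-0.1,0,0.057,0,0,0,5],[0,0,0,0,0,0,5]]'
python3 -m jog '[[-0.065,0,0.037,0,0,0,5],[-0.065,0,0.037,0,0,0,5],[-0.03,0,0.018,0,0,0,5],[0,0,0,0,0,0,5]]'
python3 -m jog '[[-0.03,0,0.018,0,0,0,5],[0,0,0,0,0,0,5],[0,0,0,0,0,0,5]]'
```

```text
time: 8.05
position: [0.5125, -0.3441, 0.1602]
tool_rot: [-179.3, -60.0, 4.6]
contact_force: [-0.4, 0.5, -0.5]
finger_gap: 0.0185
time: 8.45
position: [0.5128, -0.3463, 0.1263]
tool_rot: [-179.6, -60.1, 4.8]
contact_force: [-0.3, 0.4, 0.4]
finger_gap: 0.0183
time: 8.75
position: [0.5127, -0.3469, 0.1195]
tool_rot: [-179.7, -60.2, 4.8]
contact_force: [0.3, -0.3, 1.2]
finger_gap: 0.0181
```

```bash
python3 -m jog '[[-0.013,0,0.0075,0,0,0,5],[0,0,0,0,0,0,5],[0,0,0,0,0,0,5]]'
python3 -m jog '[[-0.009,0,0.005,0,0,0,5],[0,0,0,0,0,0,5],[0,0,0,0,0,0,5]]'
```

```text
time: 9.05
position: [0.5125, -0.3468, 0.1161]
tool_rot: [-179.7, -60.1, 4.8]
contact_force: [0.3, 0.6, 0.2]
finger_gap: 0.0183
time: 9.35
position: [0.5125, -0.3467, 0.1139]
tool_rot: [-179.7, -60.1, 4.8]
contact_force: [-0.1, -0.6, -0.2]
finger_gap: 0.0186
```

```bash
python3 -m jog '[[-0.009,0,0.005,0,0,0,5],[0,0,0,0,0,0,5],[0,0,0,0,0,0,45],[0,0,0,0,0,0,45],[0,0,0,0,0,0,45],[0,0,0,0,0,0,45]]'
python3 -m jog '[[0,0,-0.2,0,0,0,45],[0,0,-0.22,0,0,0,45],[0,0,-0.1,0,0,0,60],[0,0,0,0,0,0,60],[0,0,0,0,0,0,60]]'
cat > pk.py <<'E'
from to import *
import sys
cx,cy,away,m=map(float,sys.argv[1:5])   # centre, tail direction, grasp distance behind origin
a=np.radians(away); Rm=Rpick(30,away); G=np.array([cx+m*np.cos(a),cy+m*np.sin(a),.010])+Rm[:,2]*.006
print('pick TCP',G.round(4)); plan([(G+[0,0,.07],Rm),(G,Rm)])
E
python3 pk.py .4625 .1347 -47 .042
python3 - <<'E'
from h import *
for cam in('scene','side'):
    p,d=cams.read_camera(cam);P=cloud(d,cam)
    f=(np.hypot(P[...,0]-.5085,P[...,1]+.346)<.03)&(P[...,2]>.1)&(P[...,2]<.2)
    Q=P[f]; print(cam,len(Q),Q.mean(0).round(4),'top',np.percentile(Q[:,2],[90,97,100]).round(4))
E
```

```text
time: 9.95
position: [0.5124, -0.3466, 0.1117]
tool_rot: [-179.7, -60.1, 4.8]
contact_force: [-0.2, -1.0, -0.4]
finger_gap: 0.0432
time: 10.45
position: [0.4226, -0.3554, 0.1637]
tool_rot: [-179.8, -60.1, 4.8]
contact_force: [0.0, 0.4, -0.5]
finger_gap: 0.0593
pick TCP [0.4891 0.1062 0.0048]
N 13 row [-0.057, -0.17, 0.047] [-0.019, -0.107, 0.071] minz 0.075 mid [ 0.428 -0.143  0.1  ] speeds [92, 93, 70, 91, 47, 171] q [-8, 20, 92, 18, 92, 126]
N 2 row [0.088, 0.0, 0.152] [0.0, 0.0, -0.0] minz 0.005 mid [0.489 0.106 0.04 ] speeds [0, 30, 7, 1, 32, 11] q [-8, 26, 93, 19, 86, 124]
scene 155 [ 0.513  -0.348   0.1304] top [0.1462 0.1471 0.1482]
side 267 [ 0.5099 -0.3507  0.1272] top [0.1441 0.1451 0.146 ]
```

```bash
python3 - <<'E'
s=open('to.py').read()
s=s.replace("        T=G; q=qq[-1]","        T=G; q=qq[-1]\n        rat=(sp/(0.66*np.array([136.94,136.94,159.86,180,180,180]))).max()\n        if rat>1:\n            N=int(np.ceil(N*rat)); d=expm(L/N); w=np.degrees(R.from_matrix(d[:3,:3]).as_rotvec()); print('  SLOW N',N,'row',(d[:3,3]/.2).round(3).tolist(),(w/60).round(3).tolist())")
open('to.py','w').write(s)
E
python3 pk.py .4625 .1347 -47 .042
```

```text
pick TCP [0.4891 0.1062 0.0048]
N 13 row [-0.056, -0.169, 0.047] [-0.019, -0.107, 0.071] minz 0.075 mid [ 0.429 -0.143  0.1  ] speeds [92, 93, 70, 91, 47, 170] q [-8, 20, 92, 18, 92, 126]
  SLOW N 19 row [-0.039, -0.116, 0.032] [-0.013, -0.073, 0.049]
N 2 row [0.088, 0.0, 0.152] [0.0, 0.0, -0.0] minz 0.005 mid [0.489 0.106 0.04 ] speeds [0, 30, 7, 1, 32, 11] q [-8, 26, 93, 19, 86, 124]
```

```bash
python3 -m jog '[[-0.039,-0.116,0.032,-0.013,-0.073,0.049,60],[-0.039,-0.116,0.032,-0.013,-0.073,0.049,60],[-0.039,-0.116,0.032,-0.013,-0.073,0.049,60],[-0.039,-0.116,0.032,-0.013,-0.073,0.049,60],[-0.039,-0.116,0.032,-0.013,-0.073,0.049,60],[-0.039,-0.116,0.032,-0.013,-0.073,0.049,60],[-0.039,-0.116,0.032,-0.013,-0.073,0.049,60],[-0.039,-0.116,0.032,-0.013,-0.073,0.049,60],[-0.039,-0.116,0.032,-0.013,-0.073,0.049,60],[-0.039,-0.116,0.032,-0.013,-0.073,0.049,60]]'
python3 -m jog '[[-0.039,-0.116,0.032,-0.013,-0.073,0.049,60],[-0.039,-0.116,0.032,-0.013,-0.073,0.049,60],[-0.039,-0.116,0.032,-0.013,-0.073,0.049,60],[-0.039,-0.116,0.032,-0.013,-0.073,0.049,60],[-0.039,-0.116,0.032,-0.013,-0.073,0.049,60],[-0.039,-0.116,0.032,-0.013,-0.073,0.049,60],[-0.039,-0.116,0.032,-0.013,-0.073,0.049,60],[-0.039,-0.116,0.032,-0.013,-0.073,0.049,60],[-0.039,-0.116,0.032,-0.013,-0.073,0.049,60],[0,0,0,0,0,0,60],[0,0,0,0,0,0,60],[0,0,0,0,0,0,60]]'
python3 pk.py .4625 .1347 -47 .042
```

```text
time: 11.55
position: [0.4322, -0.1098, 0.0963]
tool_rot: [-168.6, -12.1, -25.1]
contact_force: [0.0, -0.1, 0.1]
finger_gap: 0.0601
time: 12.75
position: [0.4903, 0.1063, 0.0783]
tool_rot: [-179.7, 30.1, -47.1]
contact_force: [-0.4, -0.0, 0.5]
finger_gap: 0.0599
pick TCP [0.4891 0.1062 0.0048]
N 1 row [0.006, 0.005, 0.017] [-0.006, 0.002, -0.001] minz 0.075 mid [0.489 0.106 0.075] speeds [2, 2, 1, 3, 2, 0] q [-8, 20, 92, 18, 92, 126]
N 2 row [0.088, 0.0, 0.152] [0.0, 0.0, -0.0] minz 0.005 mid [0.489 0.106 0.04 ] speeds [0, 30, 7, 1, 32, 11] q [-8, 26, 93, 19, 86, 124]
```

```bash
python3 -m jog '[[0.061,0.005,0.107,-0.006,0.002,0,60],[0.061,0,0.107,0,0,0,60],[0.060,0,0.105,0,0,0,60],[0,0,0,0,0,0,60],[0,0,0,0,0,0,60]]'
```

```text
time: 13.25
position: [0.4898, 0.1055, 0.0058]
tool_rot: [-180.0, 30.0, -47.1]
contact_force: [-0.6, 0.1, 0.4]
finger_gap: 0.0602
```

```bash
python3 -m jog '[[0.0025,0,0.004,0,0,0,60],[0,0,0,0,0,0,5],[0,0,0,0,0,0,5],[0,0,0,0,0,0,5],[0,0,0,0,0,0,5],[0,0,0,0,0,0,5],[0,0,0,0,0,0,5]]' 30
python3 - <<'E'
from to import *
c=np.array(arm.state()['position']); M=Rtool(30,5)
plan([(c+[-.03,-.03,.14],Rpick(30,-47)),(np.array([.4725,-.346,.275])+M[:,2]*.006,M)])
plan([(c+[-.03,-.03,.14],Rpick(30,-47)),(np.array([.48,-.1,.25])+M[:,2]*.006,M),(np.array([.4725,-.346,.275])+M[:,2]*.006,M)])
E
```

```text
time: 13.95
position: [0.4899, 0.106, 0.0043]
tool_rot: [180.0, 30.0, -47.1]
contact_force: [-0.5, -0.1, 5.9]
finger_gap: 0.0179
N 4 row [-0.086, 0.053, -0.152] [-0.0, 0.0, -0.0] minz 0.039 mid [0.475 0.091 0.074] speeds [8, 40, 9, 4, 35, 3] q [-11, 11, 94, 17, 99, 125]
N 13 row [0.092, 0.135, -0.057] [0.019, 0.107, -0.071] minz 0.145 mid [ 0.453 -0.13   0.167] speeds [71, 64, 49, 86, 43, 139] q [-75, -18, 124, 63, 74, -9]
  SLOW N 16 row [0.075, 0.11, -0.046] [0.015, 0.087, -0.058]
N 4 row [-0.086, 0.053, -0.152] [-0.0, 0.0, -0.0] minz 0.039 mid [0.475 0.091 0.074] speeds [8, 40, 9, 4, 35, 3] q [-11, 11, 94, 17, 99, 125]
  IK fail at 10 0.056577751979435154
  IK fail at 11 0.10066831749026517
  IK fail at 12 0.14361003612425563
  IK fail at 13 0.15046052848818162
N 13 row [0.05, 0.049, -0.042] [0.019, 0.107, -0.071] minz 0.147 mid [ 0.475 -0.015  0.173] speeds [104, 77, 52, 129, 46, 190] q [-55, -51, 143, 53, 73, 16]
  SLOW N 21 row [0.031, 0.03, -0.026] [0.012, 0.066, -0.044]
  IK fail at 1 0.08338774844251762
  IK fail at 2 0.03335905154900503
N 6 row [0.006, 0.204, -0.031] [0.0, 0.0, 0.0] minz 0.251 mid [ 0.481 -0.223  0.26 ] speeds [53, 87, 57, 41, 10, 65] q [-75, -18, 124, 63, 74, -9]
```

```bash
python3 -m jog '[[-0.086,0.053,-0.152,0,0,0,5],[-0.086,0.053,-0.152,0,0,0,5],[-0.086,0.053,-0.152,0,0,0,5],[-0.086,0.053,-0.152,0,0,0,5],[0.075,0.11,-0.046,0.015,0.087,-0.058,5],[0.075,0.11,-0.046,0.015,0.087,-0.058,5],[0.075,0.11,-0.046,0.015,0.087,-0.058,5],[0.075,0.11,-0.046,0.015,0.087,-0.058,5],[0.075,0.11,-0.046,0.015,0.087,-0.058,5],[0.075,0.11,-0.046,0.015,0.087,-0.058,5],[0.075,0.11,-0.046,0.015,0.087,-0.058,5],[0.075,0.11,-0.046,0.015,0.087,-0.058,5]]' | sed -n 2,3p
python3 -m jog '[[0.075,0.11,-0.046,0.015,0.087,-0.058,5],[0.075,0.11,-0.046,0.015,0.087,-0.058,5],[0.075,0.11,-0.046,0.015,0.087,-0.058,5],[0.075,0.11,-0.046,0.015,0.087,-0.058,5],[0.075,0.11,-0.046,0.015,0.087,-0.058,5],[0.075,0.11,-0.046,0.015,0.087,-0.058,5],[0.075,0.11,-0.046,0.015,0.087,-0.058,5],[0.075,0.11,-0.046,0.015,0.087,-0.058,5],[0,0,0,0,0,0,5],[0,0,0,0,0,0,5]]'
cat > pt.py <<'E'
from to import *
import sys
X,z=map(float,sys.argv[1:3]); M=Rtool(30,5); plan([(np.array([X,-.3462,z])+M[:,2]*.006,M)])
E
python3 pt.py .4725 .26
python3 chk.py .4725 b
```

```text
position: [0.4546, -0.1468, 0.1725]
tool_rot: [-169.0, -15.0, -23.7]
time: 16.15
position: [0.4769, -0.3442, 0.2729]
tool_rot: [179.4, -59.9, 5.4]
contact_force: [-1.1, -0.7, -0.8]
finger_gap: 0.0181
N 1 row [-0.067, 0.007, 0.043] [0.005, 0.002, 0.003] minz 0.257 mid [ 0.478 -0.346  0.257] speeds [0, 20, 3, 6, 7, 20] q [-75, -17, 125, 63, 73, -11]
scene 0.14 12 mean [ 0.4989 -0.3471  0.1444] minz 0.1409
scene 0.16 17 mean [ 0.4765 -0.3477  0.1724] minz 0.1631
scene 0.18 44 mean [ 0.4775 -0.3475  0.1894] minz 0.1805
scene 0.2 58 mean [ 0.4776 -0.3476  0.2099] minz 0.2003
scene 0.22 58 mean [ 0.4775 -0.347   0.2295] minz 0.2201
side 0.12 13 mean [ 0.499  -0.3509  0.1291] minz 0.1221
side 0.14 22 mean [ 0.4993 -0.3467  0.143 ] minz 0.1405
side 0.16 37 mean [ 0.4706 -0.3511  0.1733] minz 0.1635
side 0.18 66 mean [ 0.4706 -0.3519  0.1894] minz 0.1803
side 0.2 100 mean [ 0.471  -0.3516  0.2094] minz 0.2001
side 0.22 91 mean [ 0.4706 -0.3515  0.2295] minz 0.2201
G [ 0.4724 -0.3435  0.2768] tool z [ 0.863  0.071 -0.501] x [0.499 0.05  0.865]
```

```bash
python3 -m jog '[[-0.067,0.007,0.043,0.005,0.002,0.003,5],[-0.087,0,0.05,0,0,0,5],[-0.087,0,0.05,0,0,0,5],[-0.087,0,0.05,0,0,0,5],[0,0,0,0,0,0,5],[0,0,0,0,0,0,5]]'
python3 pt.py .4725 .18
python3 -m jog '[[-0.087,0,0.05,0,0,0,5],[-0.087,0,0.05,0,0,0,5],[-0.087,0,0.05,0,0,0,5],[-0.043,0,0.025,0,0,0,5],[0,0,0,0,0,0,5],[0,0,0,0,0,0,5]]'
```

```text
time: 16.85
position: [0.479, -0.3447, 0.1988]
tool_rot: [179.6, -60.1, 5.5]
contact_force: [-0.4, 0.2, 0.5]
finger_gap: 0.0181
N 1 row [-0.098, 0.004, 0.048] [-0.001, -0.002, 0.004] minz 0.177 mid [ 0.478 -0.346  0.177] speeds [2, 25, 4, 9, 12, 26] q [-75, -9, 127, 67, 68, -21]
time: 17.45
position: [0.479, -0.3464, 0.1295]
tool_rot: [179.5, -60.2, 5.6]
contact_force: [-0.1, 0.0, -0.8]
finger_gap: 0.0178
```

```bash
python3 -m jog '[[-0.03,0,0.018,0,0,0,5],[-0.03,0,0.018,0,0,0,5],[0,0,0,0,0,0,5],[0,0,0,0,0,0,5]]'
python3 -m jog '[[-0.011,0,0.006,0,0,0,5],[0,0,0,0,0,0,5],[0,0,0,0,0,0,5]]'
```

```text
time: 17.85
position: [0.4791, -0.3465, 0.1146]
tool_rot: [179.5, -60.2, 5.5]
contact_force: [0.4, -0.4, 3.4]
finger_gap: 0.0182
time: 18.15
position: [0.4799, -0.3473, 0.1145]
tool_rot: [179.3, -60.4, 5.7]
contact_force: [-0.3, 1.1, 12.8]
finger_gap: 0.0185
```

```bash
python3 -m jog '[[0,0,0,0,0,0,45],[0,0,0,0,0,0,45],[0,0,0,0,0,0,45],[0,0,0,0,0,0,45],[0,0,-0.2,0,0,0,45],[0,0,-0.22,0,0,0,45],[0,0,-0.1,0,0,0,60],[0,0,0,0,0,0,60],[0,0,0,0,0,0,60]]'
python3 - <<'E'
from to import *
for cam in('scene','side'):
    p_,d=cams.read_camera(cam);P=cloud(d,cam)
    for X in (.5085,.4725):
        f=(np.abs(P[...,0]-X-.002)<.018)&(np.abs(P[...,1]+.348)<.03)&(P[...,2]>.125)&(P[...,2]<.2)
        Q=P[f]; print(cam,X,len(Q),Q.mean(0).round(4),'top',np.percentile(Q[:,2],[90,97,100]).round(4))
Rm=Rpick(30,205.9); G=np.array([.658+.9*.028,-.014+.437*.028,.010])+Rm[:,2]*.006
print(G); c=np.array(arm.state()['position'])
Mt=Rtool(30,5)
plan([(G+[-.02,-.01,.12],Rm)])
plan([(np.array([.47,-.2,.25]),Rpick(0,70)),(G+[-.02,-.01,.12],Rm)])
plan([(np.array([.50,-.2,.25]),Rpick(0,-60)),(G+[-.02,-.01,.12],Rm)])
E
```

```text
time: 19.05
position: [0.3889, -0.3542, 0.1632]
tool_rot: [179.5, -60.1, 5.4]
contact_force: [0.4, 0.3, 0.3]
finger_gap: 0.0589
scene 0.5085 94 [ 0.5098 -0.348   0.1408] top [0.1461 0.1469 0.1476]
scene 0.4725 90 [ 0.4765 -0.3491  0.1405] top [0.1461 0.1468 0.1474]
side 0.5085 146 [ 0.5066 -0.3496  0.1396] top [0.1444 0.1451 0.1461]
side 0.4725 146 [ 0.4734 -0.3507  0.1395] top [0.1444 0.1456 0.147 ]
[ 6.85898673e-01 -4.53594635e-04  4.80384758e-03]
  IK fail at 3 0.033927751967403504
  IK fail at 4 0.09308879109677189
  IK fail at 5 0.13732831962396685
  IK fail at 6 0.21808107557101566
  IK fail at 7 0.2927680106761686
  IK fail at 8 0.32857692834314833
  IK fail at 9 0.29645083113715326
  IK fail at 10 0.22269939011832426
  IK fail at 11 0.23043450310474073
  IK fail at 12 0.18691922077079398
  IK fail at 13 0.1098525018308932
  IK fail at 14 0.11481720979672976
  IK fail at 15 0.15966502188109089
  IK fail at 16 0.21270480300264472
  IK fail at 17 0.26334025934811095
  IK fail at 18 0.31194688313801855
  IK fail at 19 0.3588124453393248
  IK fail at 20 0.4039984772774874
  IK fai
[... 544 characters left out ...]
, 51, -145]
N 11 row [0.033, -0.096, -0.016] [-0.051, -0.081, 0.089] minz 0.17 mid [ 0.408 -0.263  0.206] speeds [88, 117, 84, 96, 58, 178] q [-27, -3, 92, 0, 90, 123]
  SLOW N 17 row [0.02, -0.062, -0.012] [-0.033, -0.052, 0.058]
  IK fail at 5 0.049833135520905264
  IK fail at 6 0.10818846076087704
  IK fail at 7 0.15719756747161992
  IK fail at 8 0.2155299581991103
  IK fail at 9 0.2740960612584451
  IK fail at 10 0.3296923253721638
  IK fail at 11 0.379590212883757
  IK fail at 12 0.4203927188487957
  IK fail at 13 0.44724975834939257
N 13 row [-0.082, -0.043, 0.074] [0.032, -0.029, 0.118] minz 0.125 mid [ 0.533 -0.088  0.174] speeds [40, 8, 33, 106, 92, 70] q [-26, -5, 129, 76, 39, 152]
```

```bash
python3 -m jog '[[0.089,-0.03,0.004,0.052,-0.081,-0.089,50],[0.089,-0.03,0.004,0.052,-0.081,-0.089,50],[0.089,-0.03,0.004,0.052,-0.081,-0.089,50],[0.089,-0.03,0.004,0.052,-0.081,-0.089,50],[0.089,-0.03,0.004,0.052,-0.081,-0.089,50],[0.089,-0.03,0.004,0.052,-0.081,-0.089,50],[0.089,-0.03,0.004,0.052,-0.081,-0.089,50],[0.089,-0.03,0.004,0.052,-0.081,-0.089,50],[0.089,-0.03,0.004,0.052,-0.081,-0.089,50],[0.089,-0.03,0.004,0.052,-0.081,-0.089,50],[0.089,-0.03,0.004,0.052,-0.081,-0.089,50]]'
python3 -m jog '[[0.011,0.086,0.044,-0.033,-0.013,-0.122,50],[0.011,0.086,0.044,-0.033,-0.013,-0.122,50],[0.011,0.086,0.044,-0.033,-0.013,-0.122,50],[0.011,0.086,0.044,-0.033,-0.013,-0.122,50],[0.011,0.086,0.044,-0.033,-0.013,-0.122,50],[0.011,0.086,0.044,-0.033,-0.013,-0.122,50],[0.011,0.086,0.044,-0.033,-0.013,-0.122,50],[0.011,0.086,0.044,-0.033,-0.013,-0.122,50],[0.011,0.086,0.044,-0.033,-0.013,-0.122,50],[0.011,0.086,0.044,-0.033,-0.013,-0.122,50]]' | sed -n 2,3p
python3 -m jog '[[0.011,0.086,0.044,-0.033,-0.013,-0.122,50],[0.011,0.086,0.044,-0.033,-0.013,-0.122,50],[0.011,0.086,0.044,-0.033,-0.013,-0.122,50],[0.011,0.086,0.044,-0.033,-0.013,-0.122,50],[0.011,0.086,0.044,-0.033,-0.013,-0.122,50],[0.011,0.086,0.044,-0.033,-0.013,-0.122,50],[0.011,0.086,0.044,-0.033,-0.013,-0.122,50],[0.011,0.086,0.044,-0.033,-0.013,-0.122,50],[0,0,0,0,0,0,50],[0,0,0,0,0,0,50]]'
cat > m0.py <<'E'
from to import *
cal=cams.get_calibration('wrist'); p_,d=save('w2','wrist'); P=cloud(d,'wrist',cal)
print('q',np.round(arm.state()['qpos'],1))
best=None
for cam,PP in (('wrist',P),('side',None)):
  if PP is None: p_,d=cams.read_camera('side'); PP=cloud(d,'side')
  for r in trace('marker0',cam):
    Q=PP[r['pixels']]; ok=~np.isnan(Q[:,0])&(Q[:,2]<.03)&(Q[:,2]>.006); Q=Q[ok]
    if len(Q)<30 or np.abs(Q.mean(0)[:2]-[.7,0]).max()>.06: continue
    mu=Q[:,:2].mean(0); w,v=np.linalg.eigh(np.cov(Q[:,:2].T));v=v[:,1]*np.sign(v[0,1]); t=(Q[:,:2]-mu)@v
    e=mu+v*np.percentile(t,.5); yaw=np.degrees(np.arctan2(v[1],v[0]))
    print(cam,round(r['confidence'],2),len(Q),'tail end',e.round(4),'yaw',yaw.round(1),'far',(mu+v*t.max()).round(3))
    if best is None: best=(e,v,yaw)
e,v,yaw=best; Rm=Rpick(30,yaw+180); g=e+v*.027; G=np.r_[g,.010]+Rm[:,2]*.006; print('G',G.round(4)); plan([(G+[0,0,.05],Rm),(G,Rm)])
E
python3 m0.py
```

```text
time: 20.25
position: [0.4705, -0.1984, 0.2494]
tool_rot: [-179.7, 0.4, 70.7]
contact_force: [0.3, -0.1, -1.7]
finger_gap: 0.0501
position: [0.6325, -0.1445, 0.1774]
tool_rot: [169.6, 16.7, 143.2]
time: 22.25
position: [0.662, -0.0089, 0.1239]
tool_rot: [179.4, 29.7, -154.4]
contact_force: [0.2, -0.8, 0.2]
finger_gap: 0.05
q [ -16.5   -0.6  109.2   25.7   51.7 -144.9]
wrist 0.81 1758 tail end [ 0.6597 -0.0158] yaw 25.7 far [0.785 0.045]
side 0.79 237 tail end [ 0.6613 -0.0191] yaw 25.3 far [0.749 0.022]
G [ 0.6867 -0.0028  0.0048]
N 2 row [0.035, -0.01, 0.184] [0.003, -0.001, 0.0] minz 0.055 mid [ 0.675 -0.006  0.09 ] speeds [9, 46, 7, 14, 42, 15] q [-15, 8, 108, 28, 43, -148]
N 2 row [0.063, 0.0, 0.108] [0.0, -0.0, -0.0] minz 0.005 mid [ 0.687 -0.003  0.03 ] speeds [0, 26, 4, 17, 24, 22] q [-15, 13, 109, 31, 39, -152]
```

View pics/w2.png

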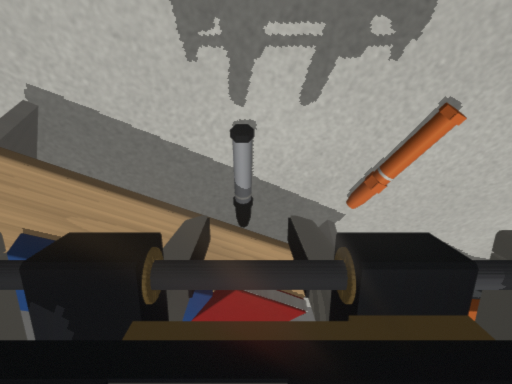

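The wrist picture shows marker0's tail plug at (r132,c241) and its cap going under the shelf at (r210,c243); the orange one at (r155,c400) is clear of it. J6 would sit at its limit with a 30° tilt, so I'll check smaller tilts.

Run:
```python
from to import *
q0=np.array(arm.state()['qpos']); v=np.array([np.cos(np.radians(25.6)),np.sin(np.radians(25.6))]); g=np.array([.660,-.0165])+v*.027
for t in (0,5,10,15,20):
    Rm=Rpick(t,205.6)
    for z in (0,.06): er,q=ik(np.r_[g,.010+z]+Rm[:,2]*.006,Rm,p,[q0])[0]; print(t,z,round(er,4),q.round(0))
    for h in (0,10,20):
        M=Rtool(t,h)
        for z in (.118,.24): er,q=ik(np.r_[.4365,-.3462,z]+M[:,2]*.006,M,p,[[-80,10,125,75,75,-40]])[0]; print('   place',h,z,round(er,4),q.round(0))
```

```text
0 0 0.0 [  -5.   30.   80.    0.   69. -120.]
0 0.06 0.0 [  -5.   27.   79.    0.   75. -120.]
   place 0 0.118 0.0 [-88.  27. 128.  92.  89. -65.]
   place 0 0.24 0.0 [-88.   3. 134.  92.  88. -47.]
   place 10 0.118 0.0 [-87.  32. 119.  84.  94. -61.]
   place 10 0.24 0.0 [-87.  11. 125.  85.  95. -46.]
   place 20 0.118 0.0 [-86.  37. 109.  77.  99. -57.]
   place 20 0.24 0.0 [-86.  19. 115.  79. 101. -45.]
5 0 0.0 [  -6.   27.   86.    3.   63. -123.]
5 0.06 0.0 [  -6.   23.   84.    3.   69. -123.]
   place 0 0.118 0.0 [-87.  21. 130.  90.  84. -61.]
   place 0 0.24 0.0 [-87.  -4. 135.  88.  85. -41.]
   place 10 0.118 0.0 [-87.  26. 121.  81.  90. -57.]
   place 10 0.24 0.0 [-87.   6. 125.  82.  92. -42.]
   place 20 0.118 0.0 [-85.  32. 111.  75.  95. -55.]
   place 20 0.24 0.0 [-85.  15. 115.  76.  98. -42.]
10 0 0.0 [  -8.   23.   91.    6.   58. -126.]
10 0.06 0.0 [  -8.   19.   89.    6.   63. -126.]
   place 0 0.118 0.0 [-87.  14. 132.  87.  80. -55.]
   place 0 0.24 0.0 [-87.  -9. 136.  84.  82. -36.]
   place 10 0.118 0.0 [-87.  21. 122.  79.  86. -53.]
   place 10 0.24
[... 275 characters left out ...]
3.  84.  76. -50.]
   place 0 0.24 0.0 [-86. -14. 135.  79.  79. -30.]
   place 10 0.118 0.0 [-86.  16. 124.  76.  82. -49.]
   place 10 0.24 0.0 [-86.  -3. 126.  74.  86. -33.]
   place 20 0.118 0.0 [-84.  23. 114.  70.  89. -48.]
   place 20 0.24 0.0 [-84.   7. 116.  70.  93. -35.]
20 0 0.0 [ -11.   17.  100.   16.   47. -136.]
20 0.06 0.0 [ -11.   12.   99.   15.   53. -134.]
   place 0 0.118 0.0 [-84.   2. 134.  80.  72. -43.]
   place 0 0.24 0.0 [-84. -18. 135.  74.  76. -24.]
   place 10 0.118 0.0 [-84.  11. 125.  73.  79. -44.]
   place 10 0.24 0.0 [-84.  -7. 125.  70.  84. -28.]
   place 20 0.118 0.0 [-83.  18. 115.  67.  85. -45.]
   place 20 0.24 0.0 [-83.   3. 116.  66.  91. -31.]
```

Run:
```python
from to import *
v=np.array([np.cos(np.radians(25.6)),np.sin(np.radians(25.6))]); g=np.array([.660,-.0165])+v*.027
Rm=Rpick(15,205.6); G=np.r_[g,.010]+Rm[:,2]*.006; print(G.round(4)); plan([(G+[0,0,.05],Rm),(G,Rm)])
```

```text
[ 0.6857 -0.0042  0.0042]
N 2 row [0.027, -0.012, 0.186] [0.004, 0.124, 0.001] minz 0.054 mid [ 0.676 -0.006  0.091] speeds [40, 84, 73, 85, 35, 85] q [-9, 16, 95, 10, 57, -130]
N 2 row [0.032, -0.0, 0.121] [-0.0, 0.0, -0.0] minz 0.004 mid [ 0.686 -0.004  0.029] speeds [0, 20, 6, 3, 25, 6] q [-9, 20, 96, 11, 52, -131]
```

```bash
python3 -m jog '[[0.027,-0.012,0.186,0.004,0.124,0.001,50],[0.027,-0.012,0.186,0.004,0.124,0.001,50],[0,0,0,0,0,0,50],[0,0,0,0,0,0,50]]'
python3 -m jog '[[0.032,0,0.121,0,0,0,50],[0.025,0,0.095,0,0,0,50],[0,0,0,0,0,0,50],[0,0,0,0,0,0,50]]'
```

```text
time: 22.85
position: [0.6843, -0.0028, 0.0514]
tool_rot: [179.9, 14.9, -154.2]
contact_force: [0.2, -0.2, 0.6]
finger_gap: 0.0504
time: 23.25
position: [0.6862, -0.0045, 0.0124]
tool_rot: [-179.8, 15.2, -154.3]
contact_force: [0.7, 0.4, 1.0]
finger_gap: 0.0501
```

```bash
python3 -m jog '[[0.01,0,0.038,0,0,0,50],[0,0,0,0,0,0,50],[0,0,0,0,0,0,5],[0,0,0,0,0,0,5],[0,0,0,0,0,0,5],[0,0,0,0,0,0,5],[0,0,0,0,0,0,5],[0,0,0,0,0,0,5]]' 30
python3 - <<'E'
from to import *
c=np.array(arm.state()['position']); M=Rtool(15,10); a=np.array([-.9018,-.4321,0])
H=np.array([.4365,-.3462,.28])+M[:,2]*.006
plan([(c+a*.11+[0,0,.02],Rpick(15,205.6)),(c+a*.12+[0,0,.17],Rpick(15,205.6)),(np.array([.47,-.2,.25]),Rpick(0,70)),(H,M)])
E
```

```text
time: 24.05
position: [0.6862, -0.0037, 0.0022]
tool_rot: [-179.9, 15.1, -154.2]
contact_force: [0.0, 0.7, 5.8]
finger_gap: 0.0183
N 3 row [0.168, 0.0, -0.08] [-0.0, 0.0, 0.001] minz 0.009 mid [ 0.653 -0.02   0.009] speeds [26, 49, 52, 6, 8, 28] q [-16, 5, 111, 12, 53, -139]
N 4 row [-0.036, -0.0, -0.184] [-0.0, 0.0, -0.0] minz 0.06 mid [ 0.583 -0.053  0.097] speeds [2, 36, 20, 6, 42, 9] q [-17, -6, 105, 11, 70, -135]
N 17 row [-0.005, -0.065, -0.026] [0.017, 0.007, 0.132] minz 0.178 mid [ 0.573 -0.156  0.21 ] speeds [8, 10, 13, 11, 17, 81] q [-29, -7, 97, 0, 90, -9]
N 12 row [-0.041, 0.04, -0.038] [-0.054, 0.094, 0.071] minz 0.258 mid [ 0.477 -0.273  0.285] speeds [55, 21, 30, 66, 13, 18] q [-86, -8, 125, 74, 88, -28]
```

```bash
python3 -m jog '[[0.168,0,-0.08,0,0,0,5],[0.168,0,-0.08,0,0,0,5],[0.168,0,-0.08,0,0,0,5],[-0.036,0,-0.184,0,0,0,5],[-0.036,0,-0.184,0,0,0,5],[-0.036,0,-0.184,0,0,0,5],[-0.036,0,-0.184,0,0,0,5]]'
python3 -m jog '[[-0.005,-0.065,-0.026,0.017,0.007,0.132,5],[-0.005,-0.065,-0.026,0.017,0.007,0.132,5],[-0.005,-0.065,-0.026,0.017,0.007,0.132,5],[-0.005,-0.065,-0.026,0.017,0.007,0.132,5],[-0.005,-0.065,-0.026,0.017,0.007,0.132,5],[-0.005,-0.065,-0.026,0.017,0.007,0.132,5],[-0.005,-0.065,-0.026,0.017,0.007,0.132,5],[-0.005,-0.065,-0.026,0.017,0.007,0.132,5],[-0.005,-0.065,-0.026,0.017,0.007,0.132,5]]' | sed -n 2,3p
python3 -m jog '[[-0.005,-0.065,-0.026,0.017,0.007,0.132,5],[-0.005,-0.065,-0.026,0.017,0.007,0.132,5],[-0.005,-0.065,-0.026,0.017,0.007,0.132,5],[-0.005,-0.065,-0.026,0.017,0.007,0.132,5],[-0.005,-0.065,-0.026,0.017,0.007,0.132,5],[-0.005,-0.065,-0.026,0.017,0.007,0.132,5],[-0.005,-0.065,-0.026,0.017,0.007,0.132,5],[-0.005,-0.065,-0.026,0.017,0.007,0.132,5],[0,0,0,0,0,0,5]]'
python3 - <<'E'
from to import *
M=Rtool(15,10); H=np.array([.4365,-.3462,.28])+M[:,2]*.008
plan([(H,M)])
E
```

```text
time: 24.75
position: [0.5763, -0.0557, 0.1721]
tool_rot: [-180.0, 14.9, -154.3]
contact_force: [1.2, -0.4, -0.2]
finger_gap: 0.018
position: [0.5633, -0.1677, 0.2118]
tool_rot: [174.8, 6.8, 133.0]
time: 26.55
position: [0.4672, -0.2009, 0.2479]
tool_rot: [179.8, -0.2, 70.0]
contact_force: [-0.5, -0.3, -0.5]
finger_gap: 0.0182
N 12 row [-0.039, 0.042, -0.037] [-0.054, 0.094, 0.071] minz 0.255 mid [ 0.477 -0.272  0.283] speeds [55, 21, 30, 66, 13, 17] q [-85, -8, 125, 74, 88, -28]
```

```bash
python3 -m jog '[[-0.039,0.042,-0.037,-0.054,0.094,0.071,5],[-0.039,0.042,-0.037,-0.054,0.094,0.071,5],[-0.039,0.042,-0.037,-0.054,0.094,0.071,5],[-0.039,0.042,-0.037,-0.054,0.094,0.071,5],[-0.039,0.042,-0.037,-0.054,0.094,0.071,5],[-0.039,0.042,-0.037,-0.054,0.094,0.071,5],[-0.039,0.042,-0.037,-0.054,0.094,0.071,5],[-0.039,0.042,-0.037,-0.054,0.094,0.071,5],[-0.039,0.042,-0.037,-0.054,0.094,0.071,5],[-0.039,0.042,-0.037,-0.054,0.094,0.071,5],[-0.039,0.042,-0.037,-0.054,0.094,0.071,5],[-0.039,0.042,-0.037,-0.054,0.094,0.071,5]]' >/dev/null
python3 -m jog '[[0,0,0,0,0,0,5],[0,0,0,0,0,0,5]]'
python3 chk.py .4365 c
python3 - <<'E'
from to import *
M=Rtool(15,10); plan([(np.array([.4365,-.3462,.26])+M[:,2]*.008,M)])
save('hold3','side',(190,330,160,310),4)
E
```

```text
time: 27.95
position: [0.4457, -0.3449, 0.2769]
tool_rot: [-179.1, -75.1, 9.3]
contact_force: [-1.0, -0.3, 0.9]
finger_gap: 0.0181
scene 0.14 15 mean [ 0.467  -0.3478  0.1446] minz 0.1419
scene 0.16 16 mean [ 0.4435 -0.3475  0.1737] minz 0.1675
scene 0.18 46 mean [ 0.4441 -0.3481  0.1894] minz 0.1804
scene 0.2 57 mean [ 0.4447 -0.3483  0.2102] minz 0.2007
scene 0.22 56 mean [ 0.4445 -0.3485  0.2295] minz 0.2204
side 0.12 18 mean [ 0.4663 -0.3534  0.1305] minz 0.1221
side 0.14 29 mean [ 0.4669 -0.348   0.1431] minz 0.1405
side 0.16 29 mean [ 0.4377 -0.3526  0.1748] minz 0.1667
side 0.18 75 mean [ 0.4384 -0.3533  0.1902] minz 0.1802
side 0.2 98 mean [ 0.4382 -0.3536  0.2109] minz 0.201
side 0.22 87 mean [ 0.438  -0.3539  0.2303] minz 0.2202
G [ 0.4406 -0.3462  0.2803] tool z [ 0.951  0.172 -0.257] x [0.253 0.045 0.966]
N 1 row [-0.103, -0.004, 0.016] [-0.004, -0.001, 0.0] minz 0.258 mid [ 0.444 -0.345  0.258] speeds [3, 20, 7, 0, 7, 27] q [-85, -5, 125, 74, 87, -30]
```

View pics/hold3.png

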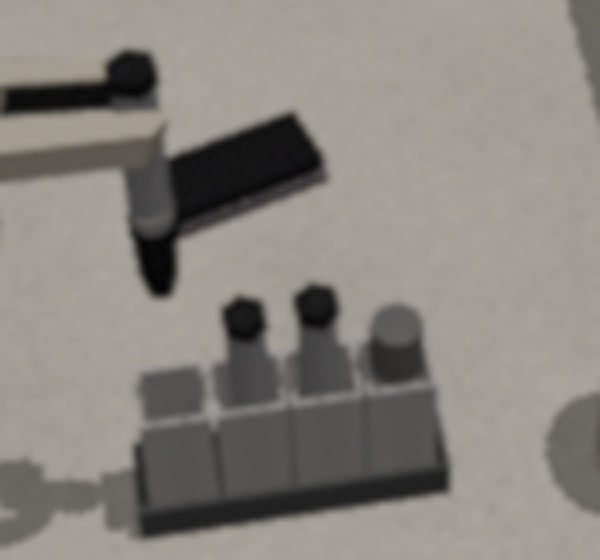

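Marker0 hangs cap down over the nearest pot (crop (r290,c160) above the pot at (r390,c172)). The other two stand in the second and third pots with their plugs up.

```bash
python3 -m jog '[[-0.103,-0.004,0.016,-0.004,-0.001,0,5],[-0.097,0,0.026,0,0,0,5],[-0.097,0,0.026,0,0,0,5],[-0.097,0,0.026,0,0,0,5],[0,0,0,0,0,0,5],[0,0,0,0,0,0,5]]'
python3 -m jog '[[-0.097,0,0.026,0,0,0,5],[-0.097,0,0.026,0,0,0,5],[-0.097,0,0.026,0,0,0,5],[0,0,0,0,0,0,5],[0,0,0,0,0,0,5]]'
```

```text
time: 28.7
position: [0.4442, -0.3443, 0.1979]
tool_rot: [-179.4, -75.1, 9.4]
contact_force: [0.2, 0.2, 0.4]
finger_gap: 0.0183
time: 29.2
position: [0.444, -0.3445, 0.138]
tool_rot: [-179.3, -75.2, 9.3]
contact_force: [-0.0, -0.3, 0.6]
finger_gap: 0.0182
```

```bash
python3 -m jog '[[-0.034,0,0.009,0,0,0,5],[-0.034,0,0.009,0,0,0,5],[0,0,0,0,0,0,5],[0,0,0,0,0,0,5]]'
python3 -m jog '[[-0.015,0,0.004,0,0,0,5],[0,0,0,0,0,0,5],[0,0,0,0,0,0,5]]'
```

```text
time: 29.6
position: [0.4437, -0.3438, 0.1225]
tool_rot: [-178.9, -75.1, 8.9]
contact_force: [0.6, 0.3, -0.6]
finger_gap: 0.0183
time: 29.9
position: [0.4437, -0.3438, 0.1193]
tool_rot: [-179.0, -75.1, 8.9]
contact_force: [-0.5, -0.1, -0.1]
finger_gap: 0.0183
```

```bash
python3 -m jog '[[-0.013,0,0.004,0,0,0,5],[0,0,0,0,0,0,5],[0,0,0,0,0,0,5]]'
python3 -m jog '[[0,0,0,0,0,0,45],[0,0,0,0,0,0,45],[0,0,0,0,0,0,45],[0,0,0,0,0,0,45],[0,0,-0.2,0,0,0,45],[0,0,-0.2,0,0,0,45],[0.1,0,-0.1,0,0,0,45],[0.1,0,0,0,0,0,45],[0.1,0,0,0,0,0,45],[0,0,0,0,0,0,45]]'
python3 - <<'E'
from h import *
for cam in('scene','side'):
    p_,d=cams.read_camera(cam);P=cloud(d,cam)
    for X in (.4365,.4725,.5085):
        f=(np.abs(P[...,0]-X-.002)<.018)&(np.abs(P[...,1]+.348)<.03)&(P[...,2]>.125)&(P[...,2]<.2)
        Q=P[f]; print(cam,X,len(Q),Q.mean(0).round(4),'top',np.percentile(Q[:,2],[90,97,100]).round(4))
    f=(np.hypot(P[...,0]-.545,P[...,1]+.347)<.02)&(P[...,2]>.1); print('glue top',np.percentile(P[f][:,2],[90,97]).round(4))
    for n in ('eraser','dispenser','mug'):
        for r in trace(n,cam)[:1]: print(n,np.nanmedian(P[r['pixels']],0).round(3))
a=save('fin','side')[0]
im=cv2.imread('pics/fin.png'); cv2.imwrite('pics/finb.png',np.vstack([cv2.resize(im,(512,384))[:200],cv2.resize(im[230:330,170:340],(512,301))]))
E
```

```text
time: 30.2
position: [0.4438, -0.3439, 0.1168]
tool_rot: [-179.1, -75.2, 9.0]
contact_force: [0.8, 0.1, 1.7]
finger_gap: 0.0182
time: 31.2
position: [0.3639, -0.3592, 0.2024]
tool_rot: [-180.0, -75.1, 9.9]
contact_force: [-0.1, -0.2, -0.2]
finger_gap: 0.0449
scene 0.4365 91 [ 0.4386 -0.3466  0.1407] top [0.1461 0.1469 0.1476]
scene 0.4725 92 [ 0.4764 -0.3492  0.1405] top [0.1459 0.1467 0.1475]
scene 0.5085 93 [ 0.5099 -0.3479  0.141 ] top [0.1464 0.1469 0.1479]
glue top [0.12  0.121]
eraser [ 0.492 -0.146  0.024]
dispenser [0.548 0.353 0.037]
mug [ 0.675 -0.365  0.052]
side 0.4365 147 [ 0.4359 -0.3483  0.1399] top [0.1446 0.1454 0.1466]
side 0.4725 146 [ 0.4732 -0.351   0.1398] top [0.1449 0.1456 0.1466]
side 0.5085 145 [ 0.5066 -0.3496  0.1396] top [0.1445 0.1451 0.1455]
glue top [0.1186 0.1196]
eraser [ 0.482 -0.151  0.023]
dispenser [0.534 0.351 0.03 ]
mug [ 0.689 -0.375  0.055]
```

View pics/finb.png

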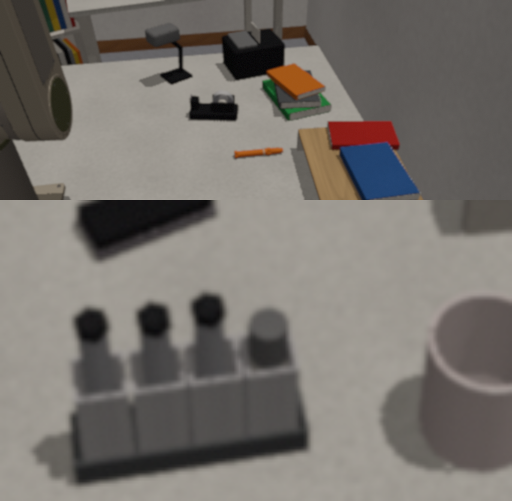

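The final picture shows three markers with plugs up at (r325,c90), (r320,c153) and (r310,c208), next to the glue at (r335,c268). Their tops are level and match a 143.5 mm standing height once corrected by the glue's known top.

```bash
python3 -c "
from workcell import *
hand_in(); print(arm.state()['time'])"
```

```text
the job is handed in; nothing more can be done
the job is handed in; nothing more can be done
```

All three markers stand cap down, one each in the three empty pots of the tidy. I handed the job in at about 31.5 s on the robot's clock. The glue stick is still in the fourth pot, and marker0 had to be pulled out from under the shelf and turned round before placing.

- **Height check:** the marker tops read 0.147 m from the scene camera and 0.145 m from the side camera. The glue's known 118 mm top reads 1 to 3 mm high in the same pictures, so this fits markers standing on the pot floor at 143.5 mm. All three are level with each other.
- **Floor contact while lowering:** only marker2 gave a clear reading (12.8 N). Marker1 gave no contact reading before I let go of it, and marker0 only 1.7 N, so for those two I rely on the height check.
- **Other things:** the eraser, dispenser and mug read the same as at the start, within about 1 mm. The orange look-alike was not touched. The robot was clear of everything at hand-in.

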